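Gauge the depth of a pump barrel's bore

TASK

Take the depth gauge (the long rod with the sliding collar) out of its stand and slide it down into the blind bore of the taller of the two steel barrels until its tip stands on the bottom and its collar is held up by the rim. Guide it down in the gripper until it bottoms rather than letting it drop, then let go and leave it standing there, so that the length above the rim can be read.

Things in the scene. Friction and masses are not known exactly. Their poses are not given: they have to be found in the camera images.
- gauge_grip (a point): Middle of the grip of the depth gauge, the loose thing to handle: a steel rod 14 mm thick and 154 mm long, 0.16 kg, upright in a fixed stand. Its top 34 mm is a round dark ribbed grip 22 mm in diameter; this point lies on the rod's axis, 17 mm below the top and 137 mm above the tip. z runs up the rod.
- gauge_tip (a point): Centre of the flat lower end of the gauge's rod. It starts 32 mm deep in a 16 mm hole of the stand (grey painted block, 60 x 100 mm, 40 mm high, turned up to 0.5 rad), so the gauge must rise 35 mm to come free. A short plug pin (top at z = 73 mm or lower) stands in the stand's other hole, 50 mm away.
- gauge_collar (a point): Centre of the underside of the gauge's sliding collar: an aluminium flange 44 mm in diameter, 10 mm high with its hub, wider than the bore. It starts 34 to 50 mm above the tip and slides up the rod (to 94 mm at most) against 0.5 N of friction when the rim pushes it; the gauge's weight, about 1.5 N, is enough to sink the rod through it.
- bore_mouth (a point): Centre of the bore's mouth at the top of the TALLER barrel: a fixed upright steel tube 48 mm in outer diameter on a dark foot 66 mm wide, top 95 mm above the work surface; blind bore 28 mm in diameter. A shorter barrel of the same make, 62 mm high, stands near and is not to be gauged; the two change places. z points up.
- bore_floor (a point): Centre of the flat, hard floor of that bore, on its axis, 57 to 77 mm below bore_mouth (differs from start to start). z points up.
Not all that is in view belongs to the job. What is shaped like the part that bears gauge_grip but purple or yellow is not meant. Leave any blue look-alike of the part that bears bore_mouth alone.

How it is judged:
By the outcome, as a careful person would: the job done as asked, in the order asked, and still so for the second after the job is handed in, with the robot touching nothing.
It also fails if it takes over 38 s, if anything falls off the work surface, if the arm or the gripper's body presses on something with over 40 N, if the wrist force passes 120 N, or if a joint passes its speed limit or range.

ROBOT

A 6-joint arm with a two-finger parallel gripper is mounted at the origin on a cart in front of the work surface, level with it; the furniture and walls round the work are solid. World frame = base frame: x ahead of the robot, y to its left, z up, the work surface at z = 0. Lengths are in m, angles in rad, forces in N, time in s.
With the tool pointing down it reaches from about 0.35 to 0.85 m from the base axis. Payload 8.1 kg.
Tool frame: the origin (TCP) lies on the centre line of the jaws, within the pads' length; the fingertips stand robot.tips_ahead ahead of it and the grasp point (between the pads) lies 8 mm behind it (robot.tips_ahead is the distance from the TCP to the fingertips, in m); z points along the fingers, y is the direction in which the jaws open and shut (so a half turn about z gives the same grasp; the last joint's range is limited). The gripper opens to 93 mm and grips with 3 to 60 N. Pads are 15 mm wide; open, the fingers measure 128 mm over their backs; the gripper's body (75 mm by 188 mm) begins 65 mm behind the grasp point.
Start: joints at [1.152, 0.13, 1.488, -0, 1.523, -0.085], TCP at [0.197, 0.567, 0.191] pointing down, gripper open.
Joint ranges: [-2.96, 2.96], [-0.89, 2.26], [0.02, 2.5], [-1.34, 4.48], [0, 2.73], [-2.66, 2.66]. Speed limits (rad/s): [2.39, 2.39, 2.79, 3.14, 3.14, 3.14].

INTERFACE

Orientations are given as a rotation vector (axis times angle).
In Python, from plant import monitor, eyes, job, robot gives the robot as it stands.
- The arm moves only by the tool servo_tool, never from a script. Its argument "plan" is a list that holds one entry, the list of rows, each a list of 7 numbers: the closure, from -1 (fully open) to 1 (shut), so that 0 is half open, then the shift along the world's x, y, z in mm, then the turn, a rotation vector about the world's x, y, z in rad. In form: [[[hand, dx, dy, dz, ax, ay, az], ...]]. A call has 1 to 12 rows; each row shifts and turns the commanded pose from where the row before left it; what a row does not reach is not made up. A row lasts 1/10 s, in which the tool goes at most 50 mm and 8.59 degrees, less where a joint would pass 70% of its speed; a pose out of reach is approached as far as the arm can. A call with a gripper value outside its range is refused whole. The fingers move at their own pace and stop on an object; "force" is the grip in N (left out, the last holds). Time passes only in rows, so rows that do not move let the fingers close. It gives the time, the measured TCP pose, the force and the opening at its end, in the units of the state.
- monitor.read_state(): the state, without advancing time (a new reading comes with each control period).
- eyes.read_camera(name): name is "scene" or "top" or "wrist"; returns the picture (420x560x3 uint8, red, green, blue); there is no depth.
- eyes.camera_info(name): a dict with "mtx" (3x3 intrinsics, pixels), "R" (3x3) and "t" (3): a world point X has camera coordinates R X + t. Camera axes: x right, y down, z forward; pixel columns grow to the right and rows downward; lengths in m; the calibration is good to about 2 mm. A picture is of the moment at which its call begins: read the wrist's pose just before it. camera_info takes no time and is no camera call; for the wrist camera it gives the pose at the moment of the call.
- job.close_job(): hands the job in, once; it reports no verdict.
The state is a dict: "t": time; "q": joint angles; "dq": joint speeds; "joint_torque": joint torques, N m; "tool_pos": TCP position; "orientation": TCP orientation; "force": force on the tool from outside, world axes, zero at the start; "wrist_torque": the same for the moment, N m; "opening": finger opening in m.
Only numpy, scipy, OpenCV 4.12 (cv2) and the standard library are available. Lean on these libraries where they do the work, as an engineer would, in place of code of your own. Each camera call takes 0.05 s, during which the arm holds its last target. There are 200 camera calls.

## Working session

There is one attempt and no reset: what is moved stays moved. The work goes in short steps, Python scripts to look and compute and a tool call to move; the robot and the scene stay as the last step left them, time stands still between calls to the robot, and variables do not carry over. Pictures are saved under pics/ and viewed, about 8 in all and at most 12, crops included, and the job is handed in when it is done.

Besides the shell and the picture viewer there is one more tool, called by a JSON object that holds its "name" and its "arguments", one argument or row to a line. servo_tool: Moves the arm, as the interface text tells. Its arguments: {"type":"object","properties":{"plan":{"type":"array"},"force":{"type":"number"}},"required":["plan"]}

```bash
mkdir -p pics
python3 - <<'E'
from plant import monitor, eyes, robot
import cv2, numpy as np
s=monitor.read_state(); print(s['t'],s['tool_pos'],s['orientation'],s['force'],s['opening'],robot.tips_ahead)
for n in ['scene','top']:
    im=eyes.read_camera(n); cv2.imwrite(f'pics/{n}0.png',im[:,:,::-1]); c=eyes.camera_info(n); print(n,np.round(c['mtx'],1).tolist(),(-c['R'].T@c['t']).round(3), c['R'].round(3).tolist())
E
```

```text
0.0 [0.19630234 0.5663267  0.1898725 ] [-5.21821914e-01 -3.09746894e+00  2.80624348e-03] [-0.03023106 -0.11023944 -0.29413028] 0.09319280902726115 0.011
scene [[543.2, 0.0, 265.4], [0.0, 543.2, 209.3], [0.0, 0.0, 1.0]] [-0.091 -0.752  0.689] [[0.704, -0.71, -0.014], [-0.4, -0.379, -0.834], [0.587, 0.593, -0.551]]
top [[420.9, 0.0, 275.6], [0.0, 420.9, 210.8], [0.0, 0.0, 1.0]] [ 0.455 -0.121  0.964] [[0.014, -1.0, -0.006], [-0.995, -0.013, -0.095], [0.095, 0.007, -0.995]]
```

View pics/scene0.png

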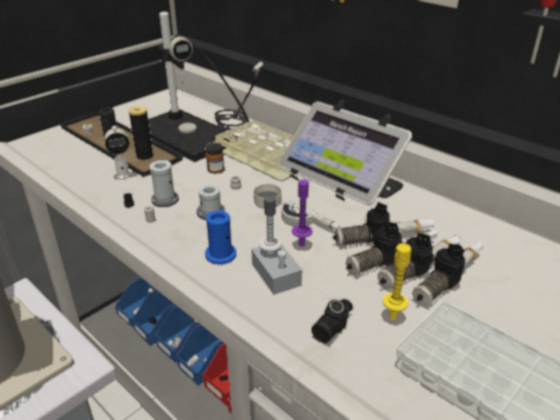

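View pics/top0.png

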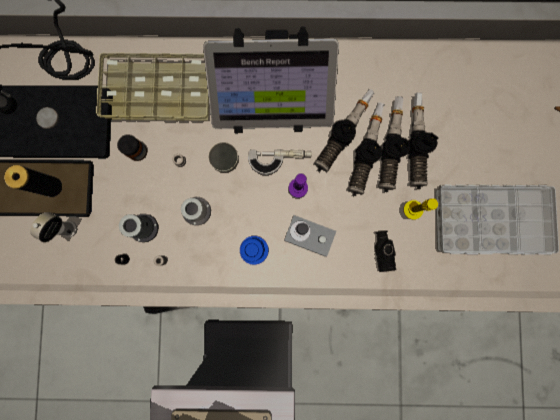

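The scene view shows the grey stand with the gauge at about (270,235), the tall barrel at (162,183), the short one at (208,200) and a blue decoy at (219,237). In the top view, the gauge is at about (300,230) and the tall barrel at (135,226). I'll enlarge both.

Run:
```python
import cv2, numpy as np
a=cv2.imread('pics/top0.png'); b=cv2.imread('pics/scene0.png')
f=lambda im,x,y,w,h,k: cv2.resize(im[y:y+h,x:x+w],None,fx=k,fy=k,interpolation=cv2.INTER_CUBIC)
# top row: top-cam crops (gauge x280-345,y205-260 ; barrels 115-215,190-245), bottom: scene
t=np.hstack([f(a,280,205,65,50,5),f(a,115,195,95,50,5)])
s=np.hstack([f(b,245,190,65,100,3)[:,:195],f(b,145,155,85,100,3)])
s=cv2.copyMakeBorder(s,0,0,0,800-s.shape[1],cv2.BORDER_CONSTANT)
cv2.imwrite('pics/c1.png',np.vstack([t,s])); print(np.vstack([t,s]).shape)
```

```text
(550, 800, 3)
```

View pics/c1.png

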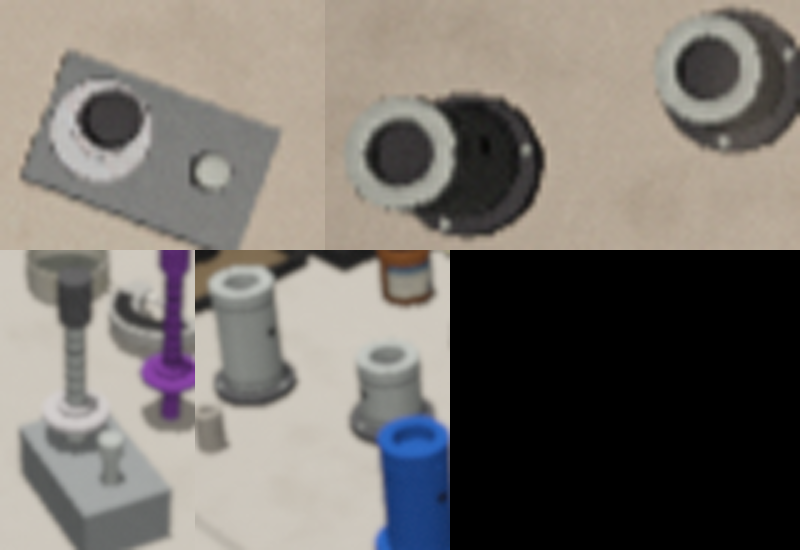

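The crops give these pixels. Top camera: grip top at about (302,227.5), tall rim at (129.8,225.2). Scene camera: grip top at (270,197), rim at (161,166). Next I'll triangulate.

```bash
cat > h.py <<'E'
from plant import monitor, eyes, job, robot
import numpy as np
def ray(n,uv):
    c=eyes.camera_info(n); R=c['R']; o=-R.T@c['t']; return o, R.T@np.linalg.solve(c['mtx'],[*uv,1.])
def onz(n,uv,z):
    o,d=ray(n,uv); return (o+d*(z-o[2])/d[2])
def tri(a,b):
    A=np.zeros((3,3));y=np.zeros(3)
    for n,uv in (a,b):
        o,d=ray(n,uv); d/=np.linalg.norm(d); P=np.eye(3)-np.outer(d,d); A+=P;y+=P@o
    return np.linalg.solve(A,y)
def px(n,X):
    c=eyes.camera_info(n); p=c['mtx']@(c['R']@np.asarray(X)+c['t']); return p[:2]/p[2]
E
python3 - <<'E'
from h import *
print('grip top',onz('top',(302.2,227.6),.162),onz('scene',(270,197),.162),tri(('top',(302.2,227.6)),('scene',(270,197))))
print('bore',onz('top',(129.8,225.2),.095),onz('scene',(161,166),.095),tri(('top',(129.8,225.2)),('scene',(161,166))))
print('foot', onz('top',(115+153/5-.4,195+165/5-.4),.01))
print('purple',tri(('top',(300,180)),('scene',(304,183))))
print('pin',onz('top',(280+212/5-.4,205+170/5-.4),.07))
print('stick',tri(('top',(15,174)),('scene',(139,111))), 'dial',tri(('top',(40,225)),('scene',(117,140))))
E
```

```text
grip top [ 0.49944065 -0.16649076  0.162     ] [ 0.50449804 -0.16318931  0.162     ] [ 0.49979283 -0.16679308  0.16561263]
bore [0.50326596 0.18683801 0.095     ] [0.50482546 0.18365327 0.095     ] [0.50450785 0.1860198  0.09436733]
foot [0.50303801 0.18160971 0.01      ]
purple [ 0.5945031  -0.16359405  0.15253301]
pin [ 0.48181607 -0.21384711  0.07      ]
stick [0.60228305 0.40784924 0.13291114] dial [0.50351165 0.36871292 0.09916785]
```

{"name": "servo_tool", "arguments": {
  "plan": [
    [[-1,18,-42,3,0,0,0],[-1,18,-42,3,0,0,0],[-1,18,-42,3,0,0,0],[-1,18,-42,3,0,0,0],[-1,18,-42,3,0,0,0],[-1,18,-42,3,0,0,0],[-1,18,-42,3,0,0,0],[-1,18,-42,3,0,0,0],[-1,18,-42,3,0,0,0],[-1,18,-42,3,0,0,0],[-1,18,-42,3,0,0,0],[-1,18,-42,3,0,0,0]]
  ]
}}

```text
t: 1.3
tool_pos: [0.4127, 0.061, 0.2269]
orientation: [0.522, 3.098, 0.0]
force: [0.9, 1.5, 0.2]
opening: 0.093
```

{"name": "servo_tool", "arguments": {
  "plan": [
    [[-1,15,-38,-3,0,0,0],[-1,15,-38,-3,0,0,0],[-1,15,-38,-3,0,0,0],[-1,15,-38,-3,0,0,0],[-1,15,-38,-3,0,0,0],[-1,12,-37,-3,0,0,0],[-1,0,0,0,0,0,0],[-1,0,0,0,0,0,0]]
  ]
}}

```text
t: 2.1
tool_pos: [0.499, -0.1645, 0.208]
orientation: [-0.524, -3.096, -0.001]
force: [-0.5, 0.5, -0.8]
opening: 0.0927
```

Run:
```python
from h import *
import cv2
s=monitor.read_state(); print(s['tool_pos'],s['force'])
from plant import eyes
print(px('wrist',[.4995,-.1665,.162]), px('wrist',s['tool_pos']-np.array([0,0,.03])))
w=eyes.read_camera('wrist'); b=eyes.read_camera('scene')
cv2.imwrite('pics/w1.png',w[:,:,::-1])
```

```text
[ 0.49902817 -0.16448332  0.20803965] [-0.46898473  0.47988623 -0.79519258]
[277.96219787 226.54124923] [280.58845116 232.88459165]
```

View pics/w1.png

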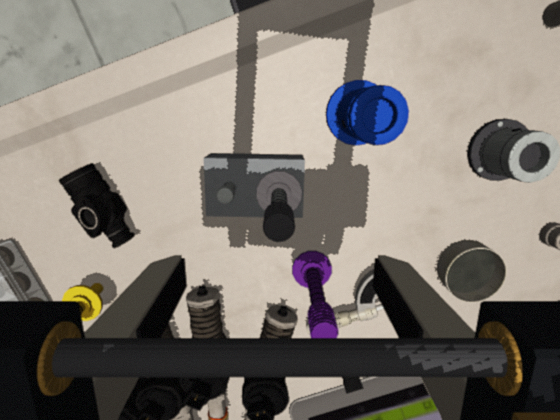

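The wrist view puts the grip top at about (279,223) against the predicted (278,226), centred between the fingers. Descending and gripping.

{"name": "servo_tool", "arguments": {
  "plan": [
    [[-1,1,-2,-15,0,0,0],[-1,0,0,-20,0,0,0],[-1,0,0,-20,0,0,0],[-1,0,0,-16,0,0,0],[0.3,0,0,0,0,0,0],[0.6,0,0,0,0,0,0],[1,0,0,0,0,0,0],[1,0,0,0,0,0,0],[1,0,0,0,0,0,0],[1,0,0,0,0,0,0],[1,0,0,0,0,0,0],[1,0,0,0,0,0,0]]
  ],
  "force": 25
}}

```text
t: 3.4
tool_pos: [0.5006, -0.1661, 0.138]
orientation: [0.522, 3.098, -0.0]
force: [0.2, 0.0, -0.4]
opening: 0.0336
```

{"name": "servo_tool", "arguments": {
  "plan": [
    [[1,0,0,0,0,0,0],[1,0,0,0,0,0,0],[1,0,0,0,0,0,0],[1,0,0,0,0,0,0]]
  ]
}}

```text
t: 3.8
tool_pos: [0.5005, -0.1661, 0.1379]
orientation: [-0.522, -3.098, 0.0]
force: [0.6, 0.7, -0.5]
opening: 0.0025
```

The opening is 2.5 mm instead of 22, so the grip missed. Looking again.

Run:
```python
from h import *
import cv2
s=monitor.read_state(); print(s['tool_pos'],s['force'],s['opening'])
print(px('wrist',s['tool_pos']),px('scene',s['tool_pos']))
w=eyes.read_camera('wrist'); b=eyes.read_camera('scene')
c=cv2.resize(b[120:300,180:340],None,fx=2.333,fy=2.333,interpolation=cv2.INTER_CUBIC)[:420]
im=np.hstack([cv2.resize(w,(400,300))[:, :],np.zeros((300,400,3),np.uint8)])
im=np.zeros((420,790,3),np.uint8); im[:315,:420]=cv2.resize(w,(420,315)); im[:c.shape[0],420:420+c.shape[1]]=c[:, :370]
cv2.imwrite('pics/w2.png',im[:,:,::-1])
```

```text
[ 0.50054351 -0.16612814  0.13790604] [ 0.61403815  0.71451506 -0.49150613] 0.002478986072695106
[280.73282238 250.76467987] [269.76688516 209.51496896]
```

View pics/w2.png

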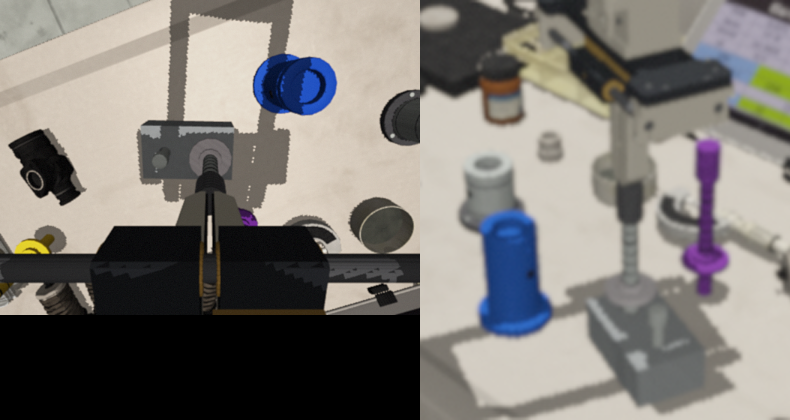

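Run:
```python
from h import *
import cv2
from scipy.spatial.transform import Rotation as Ro
s=monitor.read_state(); p=s['tool_pos']; R=Ro.from_rotvec(s['orientation']).as_matrix()
c=eyes.camera_info('wrist'); print('f',c['mtx'][0,0],'cam in tool', R.T@(-c['R'].T@c['t']-p))
for d in (-60,-40,-20,-8,0,11): print(d,px('wrist',p+R[:,2]*d/1e3).round(1),px('scene',p+R[:,2]*d/1e3).round(1))
print('griptop',px('wrist',[.5,-.1665,.162]),px('wrist',[.5,-.1665,.128]))
w=eyes.read_camera('wrist'); b=eyes.read_camera('scene')
im=np.hstack([cv2.resize(w[190:340,230:330],None,fx=4,fy=4,interpolation=2),cv2.resize(b[150:250,220:320],(400,400),interpolation=2)[:600] if 0 else cv2.copyMakeBorder(cv2.resize(b[170:230,240:300],(400,400),interpolation=2),0,200,0,0,cv2.BORDER_CONSTANT)])
cv2.imwrite('pics/w3.png',im[:,:,::-1])
```

```text
f 367.32436551617366 cam in tool [ 0.08000829 -0.00063797 -0.19278881]
-60 [281.2 307.3] [269.4 181.3]
-40 [281.  284.2] [269.5 190.9]
-20 [280.9 265.8] [269.7 200.3]
-8 [280.8 256.4] [269.7 205.9]
0 [280.7 250.8] [269.8 209.5]
11 [280.7 243.6] [269.8 214.5]
griptop [279.83266533 268.50237669] [279.7799497  243.67175818]
```

View pics/w3.png

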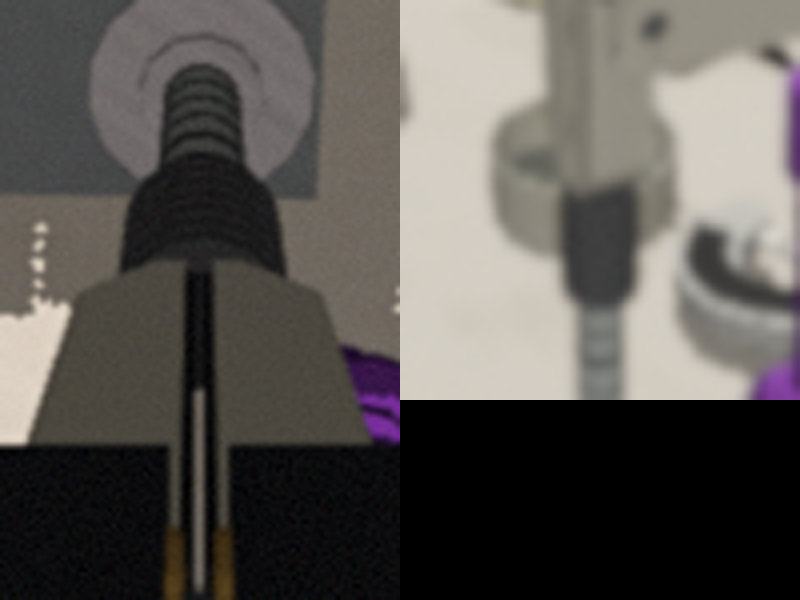

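The shut fingers end at about scene (270,198), at z≈0.163. That is just above the grip top, and about 25 mm behind the reported TCP rather than 11 mm ahead of it. The real tips are therefore about 36 mm higher than stated. I'll open, go down 26 mm and grip again, so the tips reach z≈0.137.

{"name": "servo_tool", "arguments": {
  "plan": [
    [[-0.1,0,0,0,0,0,0],[-0.1,0,0,0,0,0,0],[-0.1,0,0,0,0,0,0],[-0.1,0,0,0,0,0,0],[-0.1,0,0,0,0,0,0],[-0.1,0,0,0,0,0,0],[-0.1,0,0,0,0,0,0]]
  ]
}}

```text
t: 4.7
tool_pos: [0.5006, -0.1661, 0.1379]
orientation: [0.522, 3.098, -0.0]
force: [0.5, 0.4, -0.0]
opening: 0.0493
```

{"name": "servo_tool", "arguments": {
  "plan": [
    [[-0.1,0,0,-8,0,0,0],[-0.1,0,0,-9,0,0,0],[-0.1,0,0,-9,0,0,0],[-0.1,0,0,0,0,0,0],[1,0,0,0,0,0,0],[1,0,0,0,0,0,0],[1,0,0,0,0,0,0],[1,0,0,0,0,0,0],[1,0,0,0,0,0,0]]
  ]
}}

```text
t: 5.6
tool_pos: [0.5008, -0.1662, 0.1123]
orientation: [0.522, 3.097, -0.0]
force: [-0.5, -0.9, 1.1]
opening: 0.0214
```

Gripped at 21.4 mm opening. Lifting.

{"name": "servo_tool", "arguments": {
  "plan": [
    [[1,0,0,0,0,0,0],[1,0,0,4,0,0,0],[1,0,0,8,0,0,0],[1,0,0,12,0,0,0],[1,0,0,14,0,0,0],[1,0,0,14,0,0,0],[1,0,0,14,0,0,0],[1,0,0,14,0,0,0],[1,0,0,14,0,0,0],[1,0,0,14,0,0,0],[1,0,0,12,0,0,0],[1,0,0,5,0,0,0]]
  ]
}}

```text
t: 6.8
tool_pos: [0.5012, -0.1664, 0.2389]
orientation: [0.522, 3.096, -0.001]
force: [0.2, -0.8, -1.8]
opening: 0.0216
```

{"name": "servo_tool", "arguments": {
  "plan": [
    [[1,0,12,0,0,0,0],[1,0,25,0,0,0,0],[1,0,35,0,0,0,0],[1,0,38,0,0,0,0],[1,0,40,0,0,0,0],[1,0,40,0,0,0,0],[1,1,40,0,0,0,0],[1,1,38,0,0,0,0],[1,1,35,0,0,0,0],[1,0,25,0,0,0,0],[1,0,15,0,0,0,0],[1,0,9,0,0,0,0]]
  ]
}}

```text
t: 8.0
tool_pos: [0.5028, 0.1872, 0.2362]
orientation: [-0.519, -3.097, 0.001]
force: [-0.0, 0.4, -2.1]
opening: 0.0213
```

Run:
```python
from h import *
import cv2
s=monitor.read_state(); p=s['tool_pos']; print(p,s['force'],s['opening'])
for n in ('wrist','scene','top'): print(n,'bore',px(n,[.504,.186,.095]).round(1),'tip',px(n,[p[0]-.001,p[1],.133]).round(1))
w=eyes.read_camera('wrist'); b=eyes.read_camera('scene')
im=np.hstack([cv2.resize(w[100:300,180:380],(400,400),interpolation=2),cv2.resize(b[100:220,110:220],(390,400),interpolation=2)])
cv2.imwrite('pics/w4.png',im[:,:,::-1])
```

```text
[0.50278904 0.1871985  0.23616603] [-0.01269384  0.39681751 -2.1069538 ] 0.021345292840564477
wrist bore [279.6 194.3] tip [280.1 202.2]
scene bore [160.1 165.8] tip [156.9 151. ]
top bore [130.2 224.9] tip [122.9 224.8]
```

View pics/w4.png

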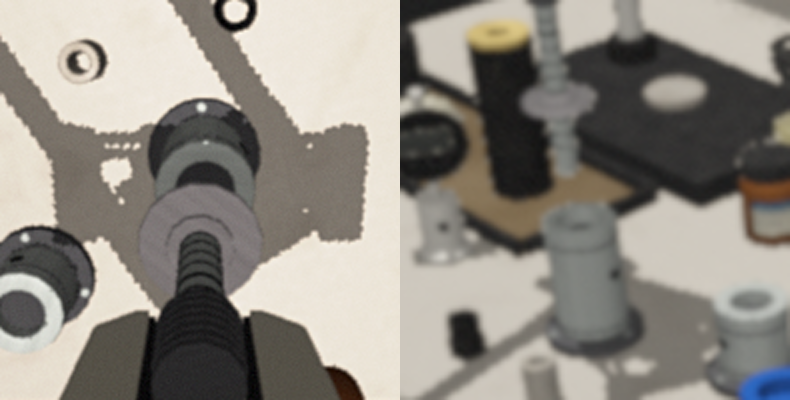

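The rod is gripped upright, with its tip at about scene (156.5,152.5), where predicted. The bore mouth is at about (161,165). The offset to the axis is about 1 mm in x and y, so I'll correct that and descend.

{"name": "servo_tool", "arguments": {
  "plan": [
    [[1,1,-1,-5,0,0,0],[1,0,0,-10,0,0,0],[1,0,0,-10,0,0,0],[1,0,0,-10,0,0,0],[1,0,0,-5,0,0,0],[1,0,0,-4,0,0,0],[1,0,0,-4,0,0,0],[1,0,0,-4,0,0,0],[1,0,0,-4,0,0,0],[1,0,0,-4,0,0,0]]
  ]
}}

```text
t: 9.1
tool_pos: [0.5047, 0.185, 0.1768]
orientation: [0.522, 3.098, 0.0]
force: [0.2, 1.0, -1.5]
opening: 0.0214
```

Run:
```python
from h import *
import cv2
s=monitor.read_state(); p=s['tool_pos']; print(p,s['force'],s['wrist_torque'],s['opening'])
b=eyes.read_camera('scene');w=eyes.read_camera('wrist')
im=np.hstack([cv2.resize(w[100:300,180:380],(400,400),interpolation=2),cv2.resize(b[110:220,110:220],(400,400),interpolation=2)])
cv2.imwrite('pics/w5.png',im[:,:,::-1])
```

```text
[0.50468652 0.18499136 0.1768281 ] [ 0.22179599  1.0183424  -1.45866357] [-0.0547038   0.02335648 -0.00217767] 0.021445020545037666
```

View pics/w5.png

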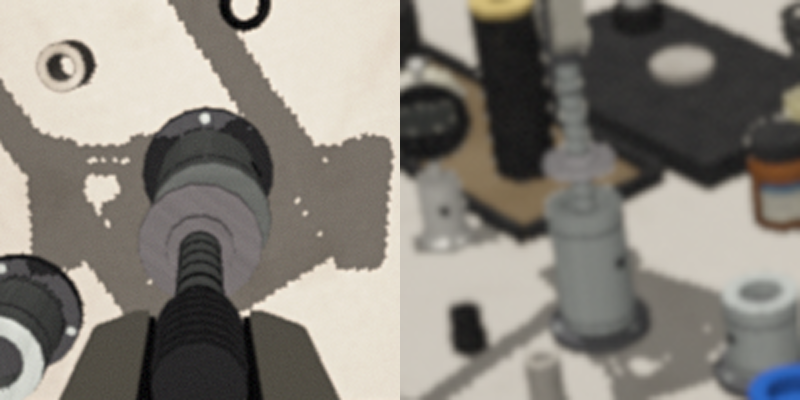

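The rod is inside the mouth and the collar is about 20 mm above the rim, with no side force. Continuing down.

{"name": "servo_tool", "arguments": {
  "plan": [
    [[1,0,0,-4,0,0,0],[1,0,0,-5,0,0,0],[1,0,0,-5,0,0,0],[1,0,0,-5,0,0,0],[1,0,0,-4,0,0,0],[1,0,0,-3,0,0,0],[1,0,0,-2,0,0,0],[1,0,0,-2,0,0,0],[1,0,0,0,0,0,0]]
  ]
}}

```text
t: 10.1
tool_pos: [0.5045, 0.1849, 0.1467]
orientation: [-0.522, -3.098, 0.0]
force: [-0.1, -0.0, -1.8]
opening: 0.0214
```

{"name": "servo_tool", "arguments": {
  "plan": [
    [[1,0,0,-2,0,0,0],[1,0,0,-2,0,0,0],[1,0,0,-2,0,0,0]]
  ]
}}

```text
t: 10.4
tool_pos: [0.5047, 0.1849, 0.1409]
orientation: [0.522, 3.098, 0.0]
force: [0.0, 0.7, -1.8]
opening: 0.0215
```

{"name": "servo_tool", "arguments": {
  "plan": [
    [[1,0,0,-2,0,0,0],[1,0,0,-2,0,0,0]]
  ]
}}

```text
t: 10.6
tool_pos: [0.505, 0.185, 0.1373]
orientation: [0.522, 3.097, 0.001]
force: [-0.8, -0.7, 12.5]
opening: 0.0217
```

Firm contact at 12.5 N, tip z≈0.033, depth about 62 mm, which is within the stated range. I'll relax the push and open gently.

{"name": "servo_tool", "arguments": {
  "plan": [
    [[1,0,0,0.6,0,0,0],[1,0,0,0,0,0,0],[1,0,0,0,0,0,0]]
  ],
  "force": 5
}}

```text
t: 10.9
tool_pos: [0.5044, 0.1848, 0.1373]
orientation: [-0.522, -3.098, 0.0]
force: [-0.1, 0.5, -2.2]
opening: 0.022
```

{"name": "servo_tool", "arguments": {
  "plan": [
    [[-0.4,0,0,0,0,0,0],[-0.4,0,0,0,0,0,0],[-0.4,0,0,0,0,0,0],[-0.4,0,0,0,0,0,0],[-0.4,0,0,0,0,0,0],[-0.4,0,0,0,0,0,0],[-0.4,0,0,0,0,0,0]]
  ]
}}

```text
t: 11.6
tool_pos: [0.5046, 0.1849, 0.1376]
orientation: [0.522, 3.098, 0.0]
force: [-0.2, 0.7, 0.1]
opening: 0.0649
```

Run:
```python
from h import *
import cv2
s=monitor.read_state(); p=s['tool_pos']; print(p,s['force'],s['opening'])
b=eyes.read_camera('scene');w=eyes.read_camera('wrist')
im=np.hstack([cv2.resize(w[100:300,180:380],(400,400),interpolation=2),cv2.resize(b[110:220,110:220],(400,400),interpolation=2)])
cv2.imwrite('pics/w6.png',im[:,:,::-1])
```

```text
[0.50459114 0.18489755 0.13755649] [-0.23257518  0.72386201  0.06682628] 0.06488756369378057
```

View pics/w6.png

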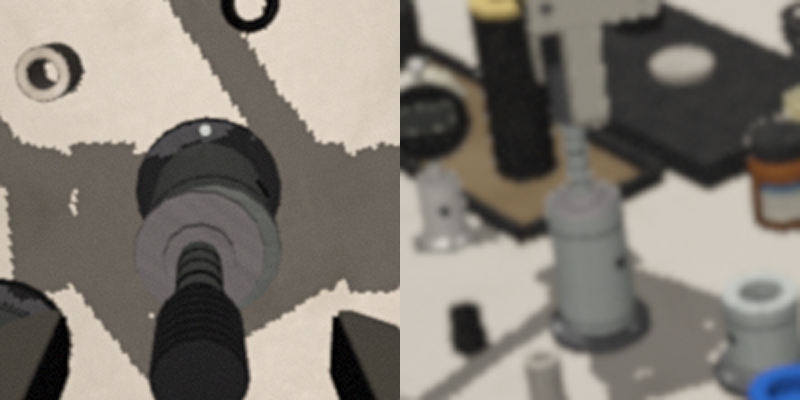

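The collar now sits on the rim and the gauge is upright and free of the open fingers. Withdrawing straight up.

{"name": "servo_tool", "arguments": {
  "plan": [
    [[-0.4,0,0,8,0,0,0],[-0.4,0,0,15,0,0,0],[-0.4,0,0,20,0,0,0],[-0.4,0,0,20,0,0,0],[-0.4,0,0,20,0,0,0],[-0.4,0,0,12,0,0,0],[-0.4,0,0,0,0,0,0],[-0.4,0,0,0,0,0,0],[-0.4,0,0,0,0,0,0],[-0.4,0,0,0,0,0,0]]
  ]
}}

```text
t: 12.7
tool_pos: [0.5039, 0.1847, 0.2312]
orientation: [-0.522, -3.096, 0.001]
force: [0.1, -0.8, -0.2]
opening: 0.0651
```

Run:
```python
from h import *
import cv2
s=monitor.read_state(); p=s['tool_pos']; print(s['t'],p,s['force'],s['opening'])
print('pred: top at z .187',px('scene',[.504,.185,.187]),'rim',px('scene',[.504,.185,.095]))
b=eyes.read_camera('scene');w=eyes.read_camera('wrist')
im=np.hstack([cv2.resize(w[100:300,180:380],(400,400),interpolation=2),cv2.resize(b[90:200,110:220],(400,400),interpolation=2)])
cv2.imwrite('pics/w7.png',im[:,:,::-1])
```

```text
12.7 [0.50391623 0.18470717 0.23124219] [ 0.08046026 -0.84613764 -0.19612136] 0.0650838078515836
pred: top at z .187 [155.23713123 128.78771933] rim [160.34890183 165.93133002]
```

View pics/w7.png

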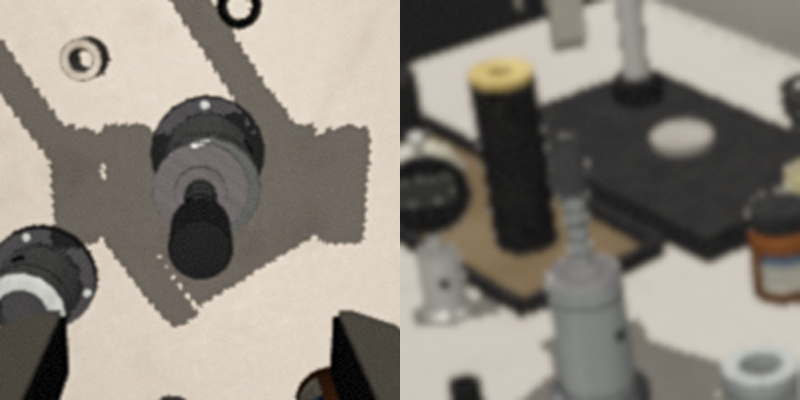

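The grip top is at about scene (155.6,127.7) against a predicted (155.2,128.8) for a depth of 62 mm. The gauge is upright, the collar is on the rim and the gripper is clear.

```bash
python3 -c "
from plant import job; print(job.close_job())"
```

```text
the job is handed in; nothing more can be done
None
```

The gauge is standing in the taller barrel with its tip on the bottom of the bore and its collar on the rim. I released it, withdrew the gripper and handed the job in at 12.7 s of the 38 s allowed.

- **Insertion:** I lowered the gauge in the gripper, in 2 mm steps at the end, until the tip hit bottom with 12.5 N. That contact puts the bore depth at about 62 mm, inside the stated 57–77 mm. I backed the push off by 0.6 mm before opening, so any drop on release was well under 1 mm.
- **Last checks:** the gauge stood upright with nothing touching it. Its top was within about 1 px of where a 62 mm depth would put it.
- **First grasp missed:** the images put the fingertips about 25 mm behind the reported tool point, whereas `robot.tips_ahead` says 11 mm ahead. The fingers closed on air just above the grip, touching nothing. I went 26 mm lower and gripped it properly the second time. I did not find the cause of the mismatch.

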